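# Press a batch-label holder home behind the lip of an ink-stick drying rack

### The job

Pick up the red label holder and set it on the front sill of the drying rack, between the yellow guides, then slide its flat tongue in behind the steel lip and feel it push the sprung bar back until it is fully home. Do not ram it, and leave the blue holder and everything else on the bench where it is. Finish while holding: keep hold of the red holder and keep it pressed fully home, flat and square to the rack, because the spring pushes it out again if it is let go.

Things in the scene. Friction and masses are not known exactly. Their poses are not given: they have to be found in the camera images.
- red_holder_grip (a point): Where to grip: middle of the red holder's upright. Loose, L-shaped, 0.1 to 0.2 kg: a flat steel tongue and, on its rear end, a red label frame standing 10 thick (x), 66 wide (y), top 60 mm above the tongue's underside. This point is 33 mm above the underside, 95 mm behind the tongue's free front edge. x points to that edge, z up. Fingers can stand before and behind the upright.
- red_holder_front (a point): Middle of the free front edge of the red holder's tongue, on its underside; axes as red_holder_grip. The tongue is 100 long (x), 70 wide (y), 6 mm thick and bare for 90 mm between this edge and the upright.
- blue_holder_grip (a point): The same point of a second holder, alike but with a blue upright. It stays where it is.
- slot (a point): Mouth of the slot in the fixed drying rack: on the sill, mid-slot, below the front edge of the steel lip. x points level into the slot, y left along the lip, z up. The sill is a flat step 20 mm above the bench, reaching 85 mm out in front of the lip. The slot is 10 high and 80 mm wide; a yellow patch on the lip shows its width. Lip: 50 deep, top 16 mm above the sill.
- rack: Drying rack, dark red wood, fixed, 260 mm wide, with black gilded ink sticks on its deck. Origin on the bench below point slot, same axes. Two yellow guides on the sill, 8 mm high, 80 mm apart, run 35 mm out from the lip, then flare for 25 mm. The ink sticks begin 95 mm behind the lip's front edge and reach 58 mm above the sill.
- bar (a joint): Travel (m) of the sprung bar in the slot: 0 at rest, its face 28 mm behind the lip's front edge; grows along slot x to a hard stop at 0.012 (tongue edge 40 mm in: fully home). The spring gives 3 N at 0, 9 N at 0.012; past that the force climbs steeply. It springs back when let go. A red pointer behind the lip moves with it.
- ink_stick: Loose black hexagonal ink stick with gilding, 250 long, 48 mm high, lying on the bench. Origin under its middle. Leave alone.
- gold_jar: Amber jar with brass lid, 52 diameter, 65 mm high. Origin at its base. Leave alone.
- saucer: White saucer, 90 diameter, 22 mm high. Origin at its base. Leave alone.
- cup: Blue cup, 72 diameter, 80 mm high. Origin at its base. Leave alone.
- brush: Loose brush lying on the bench. Leave alone.
- weight: Brass paperweight, 54 diameter, 46 mm high. Origin at its base. Leave alone.
Things that resemble listed ones, but are neither listed nor needed, are in the scene too. What is shaped like the part that bears red_holder_grip but green or turquoise is not meant.

How it is judged:
By the outcome, as a careful person would: the job done as asked, in the order asked, and still so for the second after the job is handed in, while the arm keeps its last pose, push and grip.
It also fails if it takes over 45 s, if anything falls off the work surface, if the arm or the gripper's body presses on something with over 40 N, if the wrist force passes 120 N, or if a joint passes its speed limit or range.

### The arm

A 6-joint arm with a two-finger parallel gripper is mounted at the origin on the work surface. World frame = base frame: x ahead of the robot, y to its left, z up, the work surface at z = 0. Lengths are in mm, angles in rad, forces in N, time in s.
With the tool pointing down it reaches from about 275 to 1000 mm from the base axis. Payload 8.4 kg.
Tool frame: the origin (TCP) lies at the very end of the fingers, on their centre line; the grasp point (between the pads) lies 19 mm behind it; z points along the fingers, y is the direction in which the jaws open and shut (so a half turn about z gives the same grasp; the last joint's range is limited). The gripper opens to 85 mm and grips with 20 to 120 N. Pads are 22 mm wide; open, the fingers measure 114 mm over their backs; the gripper's body (76 mm by 85 mm) begins 54 mm behind the grasp point. The pads swing forward as they close: fully open they stand 13 mm farther back than shut.
Start: joints at [-1.262, 0.353, 1.633, -0, 1.155, -0.002], TCP at [191.136, -595.059, 231.281] pointing down, gripper open.
Joint ranges: [-2.63, 2.63], [-0.92, 2.1], [0.06, 2.66], [-1.3, 4.44], [0, 2.69], [-3.02, 3.02]. Speed limits (rad/s): [2.22, 2.22, 2.79, 3.14, 3.14, 3.14].

### API

Orientations are given as [roll, pitch, yaw] about the fixed x, y, z axes, in that order (R = Rz(yaw) Ry(pitch) Rx(roll)).
In Python, from rig import r gives the robot as it stands.
- The arm moves only by the tool move_arm, never from a script. Its argument "increments" is a list of rows, each an object of numbers: "tx", "ty", "tz": the shift along the tool's x, y, z in cm; "rx", "ry", "rz": the turn, a rotation vector about the tool's x, y, z in degrees; "gripper": the gripper's target within -1 to 1 (fully open at 1, half-way at 0, shut at -1). A call has 1 to 12 rows; each row shifts and turns the commanded pose from where the row before left it, along the tool's axes as they then stand; what a row does not reach is not made up. A row lasts 1/10 s, in which the tool goes at most 50 mm and 8.59 degrees, less where a joint would pass 70% of its speed; a pose out of reach is approached as far as the arm can. A call is refused whole if a number of a shift passes 5 or a number of a turn 8.59, either way. A call with a gripper value outside its range is refused whole. The fingers move at their own pace and stop on an object; "squeeze" is the grip in N (left out, the last holds). Time passes only in rows, so rows that do not move let the fingers close. It gives the time, the measured TCP pose, the force and the opening at its end, in the units of the state.
- r.sense(): the state, without advancing time (a new reading comes with each control period).
- r.grab_frame(name): name is "side" or "top"; returns (picture, depth): 384x512x3 uint8, red, green, blue; 384x512 float32, mm along the optical axis (not along the pixel's ray), 0 where there is no reading.
- r.camera_model(name): a dict with "fx", "fy", "cx", "cy" (pixels), "k1" (the pictures are not rectified: a ray, as slopes to the right and down, at radius r is drawn at 1 + k1 r^2 times it, then the intrinsics apply), "R" (3x3) and "t" (3): a world point X has camera coordinates R X + t. Camera axes: x right, y down, z forward; pixel columns grow to the right and rows downward; lengths in mm; the calibration is good to about 2 mm. A picture is of the moment at which its call begins. camera_model takes no time and is no camera call.
- r.sign_off(): hands the job in, once; it reports no verdict.
Trained networks look in the newest picture that a camera, given by its name, has taken for a name from the list of things; names that differ only in an ending like _2 or _b are one class to them, and where a whole thing is asked for, a point or a joint stands for the part that bears it (a point fixed in the world has none). Each returns a list of dicts, best first, with "confidence" (0 to 1); they miss things now and then, are a little off and sometimes report something else, mostly with a low value. They report only what shows in the picture. A call takes as long as a camera call. They do not tell look-alikes from the thing itself.
- r.cut_out(query, camera): "mask" (384x512 bool, what is visible of it) and "bbox" ([left, top, right, bottom] in pixels, round what is visible of it).
- r.place_of(query, camera): "location" ([row, column] in pixels: a listed point, or the origin of a listed thing).
The state is a dict: "clock": time; "qpos": joint angles; "qvel": joint speeds; "joint_efforts": joint torques, N m; "eef_pos": TCP position; "tcp_rot": TCP orientation; "contact_force": force on the tool from outside, world axes, zero at the start; "wrist_torque": the same for the moment, N m; "opening": opening from 0.0 (shut) to 1.0 (fully open).
Only numpy, scipy, OpenCV 4.12 (cv2) and the standard library are available. Lean on these libraries where they do the work, as an engineer would, in place of code of your own. Each camera call takes 0.05 s, during which the arm holds its last target. There are 200 camera calls.

## Working session

There is one attempt and no reset: what is moved stays moved. The work goes in short steps, Python scripts to look and compute and a tool call to move; the robot and the scene stay as the last step left them, time stands still between calls to the robot, and variables do not carry over. Pictures are saved under pics/ and viewed, about 8 in all and at most 12, crops included, and the job is handed in when it is done.

Besides the shell and the picture viewer there is one more tool, called by a JSON object that holds its "op" and its "data". move_arm: Moves the arm, as the interface text tells. Its arguments: {"type":"object","properties":{"increments":{"type":"array","items":{"type":"object","properties":{"tx":{"type":"number"},"ty":{"type":"number"},"tz":{"type":"number"},"rx":{"type":"number"},"ry":{"type":"number"},"rz":{"type":"number"},"gripper":{"type":"number"}}}},"squeeze":{"type":"number"}},"required":["increments"]}

```bash
mkdir -p pics; ls
cat > h.py <<'E'
import numpy as np, cv2
from rig import r
def ray(cam,row,col):
    m=r.camera_model(cam); x=(col-m['cx'])/m['fx']; y=(row-m['cy'])/m['fy']
    u,v=x,y
    for _ in range(20):
        s=1+m['k1']*(u*u+v*v); u,v=x/s,y/s
    R=np.array(m['R']);t=np.array(m['t']); return -R.T@t, R.T@np.array([u,v,1.])
def at_depth(cam,row,col,d): c,v=ray(cam,row,col); return c+v*d
def at_z(cam,row,col,z): c,v=ray(cam,row,col); return c+v*(z-c[2])/v[2]
def proj(cam,X):
    m=r.camera_model(cam); p=np.array(m['R'])@np.array(X,float)+np.array(m['t']); u,v=p[0]/p[2],p[1]/p[2]; s=1+m['k1']*(u*u+v*v)
    return np.array([m['cy']+m['fy']*v*s, m['cx']+m['fx']*u*s])
def tri(c1,p1,c2,p2):
    a,u=ray(c1,*p1);b,v=ray(c2,*p2); s=np.linalg.lstsq(np.c_[u,-v],b-a,rcond=None)[0]
    P,Q=a+u*s[0],b+v*s[1]; return (P+Q)/2,np.linalg.norm(P-Q)
def cloud(cam,depth,mask=None):
    rr,cc=np.nonzero((depth>0) if mask is None else (mask&(depth>0)))
    m=r.camera_model(cam); x=(cc-m['cx'])/m['fx'];y=(rr-m['cy'])/m['fy'];u,v=x,y
    for _ in range(20):
        s=1+m['k1']*(u*u+v*v);u,v=x/s,y/s
    d=depth[rr,cc]; p=np.c_[u*d,v*d,d]; return (p-np.array(m['t']))@np.array(m['R']), rr,cc
E
python3 - <<'E'
from h import *
ims=[]
for c in('side','top'):
    p,d=r.grab_frame(c); np.savez(f'{c}0.npz',p=p,d=d); ims.append(p)
    m=r.camera_model(c); R=np.array(m['R']); print(c,m['fx'],m['k1'],-R.T@np.array(m['t']),R[2])
    cv2.imwrite(f'pics/{c}0.png',cv2.resize(p[:,:,::-1],(800,600)))
    for q in('red_holder_grip','red_holder_front','blue_holder_grip','slot','rack','bar'):
        for o in r.place_of(q,c)[:4]: print(c,q,np.round(o['location'],1),round(o['confidence'],2))
print(r.sense())
E
```

```text
pics
side 438.5453092999019 0.026550672270320246 [ 102.25999957  923.69623451 1001.9878814 ] [ 0.30238033 -0.65799484 -0.68964406]
side red_holder_grip [273.7 230.3] 0.95
side red_holder_grip [371.7 246.8] 0.9
side red_holder_grip [297.1 258.2] 0.7
side red_holder_grip [238.5 285.1] 0.55
side red_holder_front [278.6 196.2] 0.94
side red_holder_front [301.7 292.8] 0.73
side red_holder_front [226.5 300.7] 0.73
side red_holder_front [349.1 270.4] 0.58
side blue_holder_grip [223.2 252.4] 0.62
side blue_holder_grip [110.4 305.6] 0.19
side slot [154.  246.7] 0.67
side slot [204.4 185.7] 0.29
side rack [155.7 249.7] 0.8Traceback (most recent call last):
  File "<stdin>", line 8, in <module>
ValueError: it knows: blue_holder_grip, brush, cup, gold_jar, ink_stick, rack, red_holder_front, red_holder_grip, saucer, slot, weight
```

Run:
```python
from h import *
for c in('side','top'):
    if c=='top':
        p,d=r.grab_frame(c); np.savez(f'{c}0.npz',p=p,d=d)
        m=r.camera_model(c); R=np.array(m['R']); print(c,m['fx'],m['k1'],-R.T@np.array(m['t']),R[2])
        cv2.imwrite(f'pics/{c}0.png',cv2.resize(p[:,:,::-1],(800,600)))
        for q in('red_holder_grip','red_holder_front','blue_holder_grip','slot','rack'):
            for o in r.place_of(q,c)[:5]: print(c,q,np.round(o['location'],1),round(o['confidence'],2))
print(r.sense())
```

```text
top 459.8676373316213 -0.13621570086865786 [ 370.73009986   20.97567692 1468.27776318] [ 0.09629624 -0.01384208 -0.99525647]
top red_holder_grip [207.  153.8] 0.81
top red_holder_grip [239. 137.] 0.79
top red_holder_grip [238.  207.5] 0.73
top red_holder_grip [254.5  84.1] 0.57
top red_holder_front [184.7 146.6] 0.89
top red_holder_front [266.4 157.7] 0.8
top red_holder_front [236.6 240.3] 0.65
top red_holder_front [262.9 120.5] 0.57
top red_holder_front [134.2 217.1] 0.5
top blue_holder_grip [206.4 209.1] 0.95
top rack [155.1 306.5] 0.82
{'clock': 0.6, 'qpos': array([-1.26239183e+00,  3.52971844e-01,  1.63342186e+00,  2.03729791e-05,
        1.15520680e+00, -2.38555993e-03]), 'qvel': array([ 0.00144541, -0.00068804, -0.00119287,  0.00019434, -0.0011462 ,
        0.00170739]), 'joint_efforts': array([ 1.57708520e-03, -6.04869676e+01, -3.42308307e+01,  3.14856206e-04,
        1.37712716e-03, -3.11237969e-07]), 'eef_pos': array([ 191.14309369, -595.0422071 ,  231.28919635]), 'tcp_rot': array([-3.14158485e+00, -1.86574120e-05,  3.10781836e-01]), 'contact_force': array([-0.71633605, -0.8242329 ,  0.08669712]), 'wrist_torque': array([ 0.04125865, -0.03135278, -0.01355   ]), 'opening': 0.9977423747190495}
```

View pics/side0.png

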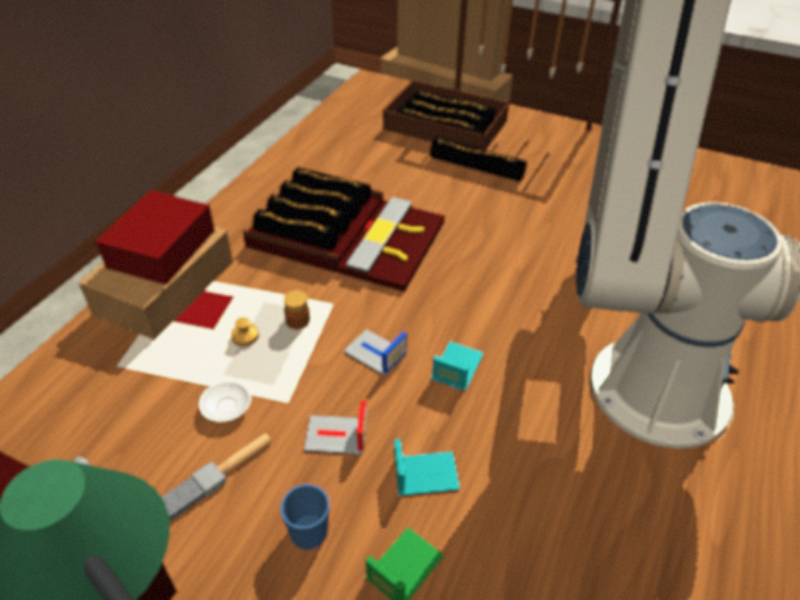

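View pics/top0.png

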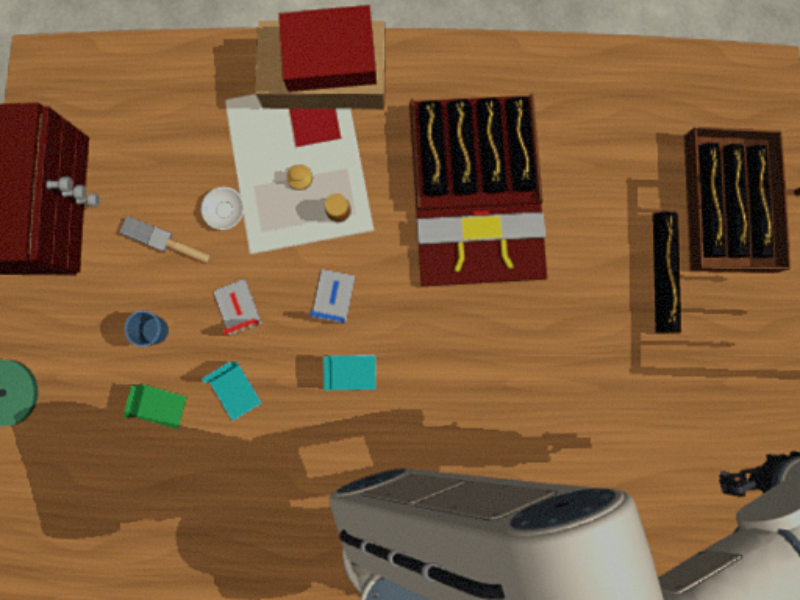

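Side view: the red holder is at (335,430) of 800x600, the blue at (380,350), the rack's yellow patch at (380,232). Top view: the red holder is at (238,307), the blue at (333,297), and the yellow patch at (482,228) with its guides below it.

Run:
```python
from h import *
G,e=tri('top',(207,153.8),'side',(273.7,230.3));F,e2=tri('top',(184.7,146.6),'side',(278.6,196.2))
print('grip',G,e,'front',F,e2,'yaw',np.arctan2(*(F-G)[[1,0]]),np.linalg.norm((F-G)[:2]))
for c in('top','side'):
    z=np.load(c+'0.npz');p,d=z['p'],z['d']
    hsv=cv2.cvtColor(p,cv2.COLOR_RGB2HSV);H,S,V=[hsv[...,i].astype(int) for i in range(3)]
    ye=(H>22)&(H<35)&(S>150)&(V>120)
    red=((H<6)|(H>174))&(S>150)&(V>130)
    P,rr,cc=cloud(c,d,ye)
    k=(P[:,0]>450)&(P[:,0]<800)&(abs(P[:,1])<200);P=P[k]
    patch=P[P[:,2]>32.5]; g=P[P[:,2]<32.5]
    print(c,'yellow',len(P),'patch',len(patch),patch.mean(0),'z pct',np.percentile(P[:,2],[5,25,50,75,95]))
    n,lab,st,ct=cv2.connectedComponentsWithStats(ye.astype(np.uint8)); 
    for i in range(1,n):
        if st[i,4]>8:
            Q,_,_=cloud(c,d,lab==i); print(' comp',st[i],Q.mean(0).round(1), Q.min(0).round(1),Q.max(0).round(1))
    n,lab,st,ct=cv2.connectedComponentsWithStats(red.astype(np.uint8),connectivity=8)
    for i in range(1,n):
        if 8<st[i,4]<600:
            Q,_,_=cloud(c,d,lab==i)
            if len(Q): print(' red',st[i],Q.mean(0).round(1), Q.min(0).round(1),Q.max(0).round(1))
    # steel lip: grey, elevated around 36
    gr=(S<60)&(V>110); P,rr,cc=cloud(c,d,gr)
    k=(P[:,0]>450)&(P[:,0]<750)&(P[:,1]<100)&(P[:,1]>-300)&(P[:,2]>22)&(P[:,2]<50)
    if k.sum()>20:
        print(' lip',k.sum(),cv2.minAreaRect(P[k][:,:2].astype(np.float32)),np.median(P[k][:,2]))
```

```text
grip [447.75604165 332.00642884  25.96160797] 5.000960822575985 front [527.35734939 366.56501058  -3.73003683] 7.9112431299751504 yaw 0.40959173644908037 86.77939712429531
top yellow 391 patch 289 [ 649.68836492 -151.80130599   38.13650316] z pct [22.19372889 32.18868875 35.75336417 38.79447152 42.28379458]
 comp [296 139  25  14 300] [ 649.3 -152.    37.1] [ 627.4 -191.    29.5] [ 671.  -114.1   47.9]
 comp [321 153   7  19  65] [ 597.3 -202.7   25.8] [ 570.4 -216.    11.6] [ 627.8 -195.2   34.1]
 comp [291 155   6  19  64] [ 590.5 -109.3   26.9] [ 561.7 -115.8   12.1] [620.  -99.8  33.8]
 red [186  70  32  24 579] [872.7 197.    1.6] [828.3 141.7  -9.2] [909.8 246.5  10.2]
 red [303 135  10   3  23] [ 680.4 -151.    34.9] [ 672.5 -168.    15.5] [ 687.  -138.9   53.2]
 red [147 187   8  15  38] [492.8 349.    6.4] [470.4 336.7   0.5] [515.4 359.9  15.7]
 red [143 204  21  10  62] [443.2 329.8  59. ] [429.3 298.4  -0.9] [457.6 373.3  67.9]
 lip 879 ((650.4912719726562, -152.73904418945312), (53.518184661865234, 259.0710144042969), 3.892794132232666) 35.970805355123154
side yellow 209
[... 210 characters left out ...]
4   42. ]
 comp [255 144  15   4  39] [ 597.9 -203.7   24. ] [ 572.7 -224.8   13.8] [ 627.7 -192.9   29.5]
 comp [246 159  14   7  36] [ 590.7 -107.7   26.2] [ 562.8 -121.1   20.4] [614.9 -97.8  31. ]
 red [234 141   5   7  17] [ 685.6 -162.7   32.3] [ 672.  -191.5   17.4] [ 698.5 -132.7   46.7]
 red [113 187  35  23 459] [ 8.739e+02  1.986e+02 -4.000e-01] [830.5 146.3  -6.2] [911.6 247.5   8. ]
 red [228 257   6  31  94] [440.8 335.6  50.9] [425.8 275.3  -4.8] [476.7 363.1  62.7]
 red [204 275  17   4  45] [491.1 348.9   5.5] [470.7 340.2   1.9] [513.1 359.6   8.8]
 lip 445 ((648.080322265625, -151.53598022460938), (50.05058288574219, 264.0245056152344), 4.171853542327881) 34.12841616094192
```

Run:
```python
from h import *
for c in('top','side'):
    z=np.load(c+'0.npz');p,d=z['p'],z['d']
    hsv=cv2.cvtColor(p,cv2.COLOR_RGB2HSV);H,S,V=[hsv[...,i].astype(int) for i in range(3)]
    A=(410,290,545,400)
    P,rr,cc=cloud(c,d); box=(P[:,0]>A[0])&(P[:,0]<A[2])&(P[:,1]>A[1])&(P[:,1]<A[3])
    s,v,h=S[rr,cc],V[rr,cc],H[rr,cc]
    red=((h<8)|(h>172))&(s>120)&(v>90)
    def flat(mask,zz): return np.array([at_z(c,a,b,zz)[:2] for a,b in zip(rr[mask],cc[mask])],np.float32)
    steel=box&(s<70)&(v>90); strip=box&red&(P[:,2]<25)
    t=flat((steel|strip)&(P[:,2]<30),6)
    print(c,'tongue',len(t),cv2.minAreaRect(t))
    st=flat(strip&(P[:,0]>465),6); vx,vy,x,y=cv2.fitLine(st,cv2.DIST_HUBER,0,.01,.01).ravel(); print(' strip',x,y,np.arctan2(vy,vx))
    up=box&red&(P[:,2]>30); u=P[up]; print(' upright',len(u),u.mean(0),'zmax',np.percentile(u[:,2],[50,90,98]))
    if c=='top':
        tp=flat(box&red&(P[:,2]>48),60); print(' topface',len(tp),cv2.minAreaRect(tp))
```

```text
top tongue 575 ((484.4075927734375, 349.8555908203125), (99.80420684814453, 80.0229721069336), 22.017799377441406)
 strip 492.8028 349.2045 0.37719125
 upright 74 [444.0787478  327.24708757  59.49155025] zmax [60.18792185 64.23633083 66.13170855]
 topface 72 ((443.8420104980469, 328.06939697265625), (10.369237899780273, 65.51339721679688), 22.305362701416016)
side tongue 714 ((486.4915771484375, 350.2630920410156), (98.11188507080078, 79.78739929199219), 28.359542846679688)
 strip 493.22037 350.4422 0.42892
 upright 99 [439.90298097 336.40884211  55.48818773] zmax [57.79929802 60.28035069 61.5273996 ]
```

{"op": "move_arm", "data": {"increments": [{"tx":2.9,"ty":-4.0},{"tx":2.9,"ty":-4.0},{"tx":2.9,"ty":-4.0},{"tx":2.9,"ty":-4.0},{"tx":2.9,"ty":-4.0},{"tx":2.9,"ty":-4.0},{"tx":2.9,"ty":-4.0},{"tx":2.9,"ty":-4.0},{"tx":2.9,"ty":-4.0},{"tx":2.9,"ty":-4.0}]}}

```text
invalid input
```

{"op": "move_arm", "data": {"increments": [{"tx":2.9,"ty":-4.0,"tz":0,"rx":0,"ry":0,"rz":0,"gripper":1},{"tx":2.9,"ty":-4.0,"tz":0,"rx":0,"ry":0,"rz":0,"gripper":1},{"tx":2.9,"ty":-4.0,"tz":0,"rx":0,"ry":0,"rz":0,"gripper":1},{"tx":2.9,"ty":-4.0,"tz":0,"rx":0,"ry":0,"rz":0,"gripper":1},{"tx":2.9,"ty":-4.0,"tz":0,"rx":0,"ry":0,"rz":0,"gripper":1},{"tx":2.9,"ty":-4.0,"tz":0,"rx":0,"ry":0,"rz":0,"gripper":1},{"tx":2.9,"ty":-4.0,"tz":0,"rx":0,"ry":0,"rz":0,"gripper":1},{"tx":2.9,"ty":-4.0,"tz":0,"rx":0,"ry":0,"rz":0,"gripper":1},{"tx":2.9,"ty":-4.0,"tz":0,"rx":0,"ry":0,"rz":0,"gripper":1},{"tx":2.9,"ty":-4.0,"tz":0,"rx":0,"ry":0,"rz":0,"gripper":1}]}}

```text
clock: 1.6
eef_pos: [345.2, -123.8, 231.7]
tcp_rot: [3.141, -0.001, 0.31]
contact_force: [1.1, 0.2, -0.0]
opening: 1.001
```

{"op": "move_arm", "data": {"increments": [{"tx":2.3,"ty":-4.0,"tz":0,"rx":0,"ry":0,"rz":0,"gripper":1},{"tx":2.3,"ty":-4.0,"tz":0,"rx":0,"ry":0,"rz":0,"gripper":1},{"tx":2.3,"ty":-4.0,"tz":1,"rx":0,"ry":0,"rz":0,"gripper":1},{"tx":2.3,"ty":-4.0,"tz":1,"rx":0,"ry":0,"rz":0,"gripper":1},{"tx":2.3,"ty":-4.0,"tz":1,"rx":0,"ry":0,"rz":0,"gripper":1},{"tx":2.3,"ty":-4.0,"tz":1,"rx":0,"ry":0,"rz":0,"gripper":1},{"tx":2.3,"ty":-4.0,"tz":1,"rx":0,"ry":0,"rz":0,"gripper":1},{"tx":2.3,"ty":-4.0,"tz":1,"rx":0,"ry":0,"rz":0,"gripper":1},{"tx":2.3,"ty":-4.0,"tz":1,"rx":0,"ry":0,"rz":0,"gripper":1},{"tx":2.3,"ty":-4.0,"tz":1,"rx":0,"ry":0,"rz":0,"gripper":1}]}}

```text
clock: 2.6
eef_pos: [441.7, 327.8, 150.9]
tcp_rot: [-3.142, -0.0, 0.311]
contact_force: [1.4, 0.2, 0.0]
opening: 1.004
```

{"op": "move_arm", "data": {"increments": [{"tx":0,"ty":0,"tz":0,"rx":0,"ry":0,"rz":-7.9,"gripper":1},{"tx":0,"ty":0,"tz":0,"rx":0,"ry":0,"rz":-7.9,"gripper":1},{"tx":0,"ty":0,"tz":0,"rx":0,"ry":0,"rz":-7.9,"gripper":1},{"tx":0,"ty":0,"tz":0,"rx":0,"ry":0,"rz":-7.9,"gripper":1},{"tx":0,"ty":0,"tz":0,"rx":0,"ry":0,"rz":-7.9,"gripper":1},{"tx":0,"ty":0,"tz":0,"rx":0,"ry":0,"rz":-7.9,"gripper":1},{"tx":0,"ty":0,"tz":0,"rx":0,"ry":0,"rz":-7.9,"gripper":1},{"tx":0,"ty":0,"tz":0,"rx":0,"ry":0,"rz":-7.9,"gripper":1},{"tx":0,"ty":0,"tz":0,"rx":0,"ry":0,"rz":-7.9,"gripper":1},{"tx":0,"ty":0,"tz":0,"rx":0,"ry":0,"rz":-7.9,"gripper":1},{"tx":0,"ty":0,"tz":0,"rx":0,"ry":0,"rz":-7.9,"gripper":1},{"tx":0,"ty":0,"tz":0,"rx":0,"ry":0,"rz":-7.7,"gripper":1}]}}

```text
clock: 3.8
eef_pos: [441.6, 325.7, 151.4]
tcp_rot: [3.141, -0.0, 1.968]
contact_force: [-0.1, 1.0, -0.2]
opening: 0.998
```

{"op": "move_arm", "data": {"increments": [{"tx":0.23,"ty":0.3,"tz":1.5,"rx":0,"ry":0,"rz":0,"gripper":0.1},{"tx":0,"ty":0,"tz":2,"rx":0,"ry":0,"rz":0,"gripper":0.1},{"tx":0,"ty":0,"tz":2,"rx":0,"ry":0,"rz":0,"gripper":0.1},{"tx":0,"ty":0,"tz":1.0,"rx":0,"ry":0,"rz":0,"gripper":0.1},{"tx":0,"ty":0,"tz":0,"rx":0,"ry":0,"rz":0,"gripper":0.1}]}}

```text
clock: 4.3
eef_pos: [442.5, 328.3, 84.4]
tcp_rot: [-3.138, 0.001, 1.96]
contact_force: [-0.5, -0.0, 0.4]
opening: 0.551
```

Run:
```python
from h import *
s=r.sense();print(s['eef_pos'],s['contact_force'],s['opening'])
ims=[]
for c in('side','top'):
    p,d=r.grab_frame(c); np.savez(f'{c}1.npz',p=p,d=d)
    a,b=[int(x) for x in proj(c,[445,330,50])]; a=min(max(a,75),309);b=max(b,75)
    ims.append(cv2.resize(p[a-75:a+75,b-65:b+65],(400,460),interpolation=cv2.INTER_CUBIC))
    print(c,a,b)
cv2.imwrite('pics/pre.png',np.hstack(ims)[:,:,::-1])
```

```text
[442.49329197 328.28053528  84.37660504] [-0.46863361 -0.0096516   0.40616801] 0.5507865550219629
side 267 230
top 208 153
```

View pics/pre.png

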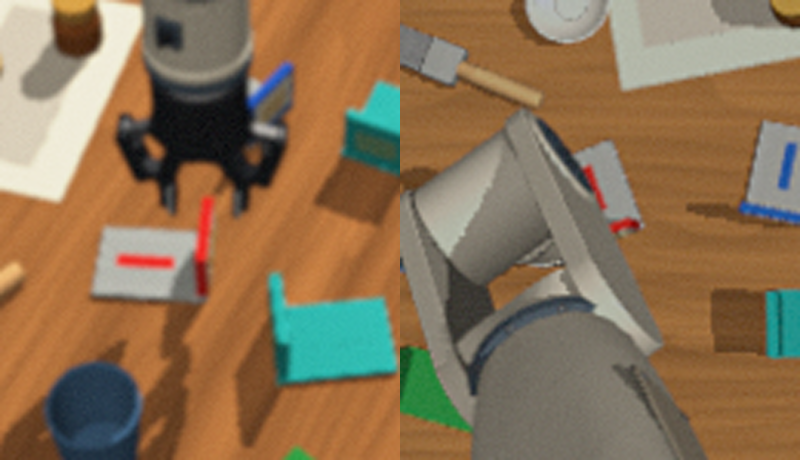

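Side crop: the fingertips at (168,205) and (240,205) straddle the red upright at (207,200), and nothing is in the way of the descent.

{"op": "move_arm", "data": {"increments": [{"tx":0,"ty":0,"tz":2,"rx":0,"ry":0,"rz":0,"gripper":0.1},{"tx":0,"ty":0,"tz":2,"rx":0,"ry":0,"rz":0,"gripper":0.1},{"tx":0,"ty":0,"tz":1.6,"rx":0,"ry":0,"rz":0,"gripper":0.1},{"tx":0,"ty":0,"tz":1.2,"rx":0,"ry":0,"rz":0,"gripper":0.1},{"tx":0,"ty":0,"tz":0,"rx":0,"ry":0,"rz":0,"gripper":0.1},{"tx":0,"ty":0,"tz":0,"rx":0,"ry":0,"rz":0,"gripper":0.1}]}}

```text
clock: 5.0
eef_pos: [443.8, 329.2, 18.9]
tcp_rot: [3.141, -0.0, 1.962]
contact_force: [0.5, -0.4, -0.3]
opening: 0.55
```

{"op": "move_arm", "data": {"increments": [{"tx":0,"ty":0,"tz":0.3,"rx":0,"ry":0,"rz":0,"gripper":-1},{"tx":0,"ty":0,"tz":0,"rx":0,"ry":0,"rz":0,"gripper":-1},{"tx":0,"ty":0,"tz":0,"rx":0,"ry":0,"rz":0,"gripper":-1},{"tx":0,"ty":0,"tz":0,"rx":0,"ry":0,"rz":0,"gripper":-1},{"tx":0,"ty":0,"tz":0,"rx":0,"ry":0,"rz":0,"gripper":-1},{"tx":0,"ty":0,"tz":0,"rx":0,"ry":0,"rz":0,"gripper":-1},{"tx":0,"ty":0,"tz":0,"rx":0,"ry":0,"rz":0,"gripper":-1},{"tx":0,"ty":0,"tz":0,"rx":0,"ry":0,"rz":0,"gripper":-1}], "squeeze": 70}}

```text
clock: 5.8
eef_pos: [443.9, 329.2, 15.8]
tcp_rot: [3.141, -0.0, 1.962]
contact_force: [-1.2, -0.7, 6.2]
opening: 0.105
```

{"op": "move_arm", "data": {"increments": [{"tx":0,"ty":0,"tz":-0.5,"rx":0,"ry":0,"rz":0,"gripper":-1},{"tx":0,"ty":0,"tz":-1.5,"rx":0,"ry":0,"rz":0,"gripper":-1},{"tx":0,"ty":0,"tz":-2.5,"rx":0,"ry":0,"rz":0,"gripper":-1},{"tx":0,"ty":0,"tz":-2.5,"rx":0,"ry":0,"rz":0,"gripper":-1},{"tx":0,"ty":0,"tz":-2,"rx":0,"ry":0,"rz":0,"gripper":-1},{"tx":0,"ty":0,"tz":-1,"rx":0,"ry":0,"rz":0,"gripper":-1},{"tx":0,"ty":0,"tz":0,"rx":0,"ry":0,"rz":0,"gripper":-1}]}}

```text
clock: 6.5
eef_pos: [444.2, 329.5, 117.1]
tcp_rot: [3.139, -0.001, 1.962]
contact_force: [0.3, 0.3, -1.5]
opening: 0.111
```

{"op": "move_arm", "data": {"increments": [{"tx":-2,"ty":-0.5,"tz":0,"rx":0,"ry":0,"rz":1.5,"gripper":-1},{"tx":-4.2,"ty":-1.0,"tz":0,"rx":0,"ry":0,"rz":0,"gripper":-1},{"tx":-4.2,"ty":-1.0,"tz":0,"rx":0,"ry":0,"rz":0,"gripper":-1},{"tx":-4.2,"ty":-1.0,"tz":0,"rx":0,"ry":0,"rz":0,"gripper":-1},{"tx":-4.2,"ty":-1.0,"tz":0,"rx":0,"ry":0,"rz":0,"gripper":-1},{"tx":-4.2,"ty":-1.0,"tz":0,"rx":0,"ry":0,"rz":0,"gripper":-1},{"tx":-4.2,"ty":-1.0,"tz":0,"rx":0,"ry":0,"rz":0,"gripper":-1},{"tx":-4.2,"ty":-1.0,"tz":0,"rx":0,"ry":0,"rz":0,"gripper":-1},{"tx":-4.2,"ty":-1.0,"tz":0,"rx":0,"ry":0,"rz":0,"gripper":-1},{"tx":-4.2,"ty":-1.0,"tz":0,"rx":0,"ry":0,"rz":0,"gripper":-1},{"tx":-4.2,"ty":-1.0,"tz":0,"rx":0,"ry":0,"rz":0,"gripper":-1},{"tx":-2,"ty":-0.5,"tz":0,"rx":0,"ry":0,"rz":0,"gripper":-1}]}}

```text
clock: 7.7
eef_pos: [505.1, -143.0, 114.4]
tcp_rot: [-3.141, 0.0, 1.934]
contact_force: [0.9, 0.6, -1.6]
opening: 0.109
```

{"op": "move_arm", "data": {"increments": [{"tx":0,"ty":0,"tz":0,"rx":0,"ry":0,"rz":5.6,"gripper":-1},{"tx":0,"ty":0,"tz":0,"rx":0,"ry":0,"rz":5.6,"gripper":-1},{"tx":0,"ty":0,"tz":0,"rx":0,"ry":0,"rz":5.6,"gripper":-1},{"tx":0,"ty":0,"tz":0,"rx":0,"ry":0,"rz":0,"gripper":-1},{"tx":0,"ty":0,"tz":0,"rx":0,"ry":0,"rz":0,"gripper":-1}]}}

```text
clock: 8.2
eef_pos: [504.8, -139.8, 114.6]
tcp_rot: [-3.14, -0.0, 1.645]
contact_force: [-0.0, 0.3, -1.1]
opening: 0.106
```

Run:
```python
from h import *
s=r.sense();T=s['eef_pos'];print(T,s['tcp_rot'],s['contact_force'],s['opening'])
ims=[]
for c in('side','top'):
    p,d=r.grab_frame(c); np.savez(f'{c}2.npz',p=p,d=d)
    a,b=[int(x) for x in proj(c,[570,-155,60])]
    ims.append(cv2.resize(p[a-75:a+75,b-65:b+65],(400,460),interpolation=cv2.INTER_CUBIC)); print(c,a,b)
    P,rr,cc=cloud(c,d); hsv=cv2.cvtColor(p,cv2.COLOR_RGB2HSV)[rr,cc].astype(int)
    q=P-T; h=s['tcp_rot'][2]-np.pi/2; u=q[:,0]*np.cos(h)+q[:,1]*np.sin(h); v=-q[:,0]*np.sin(h)+q[:,1]*np.cos(h); w=q[:,2]
    k=(hsv[:,1]<80)&(hsv[:,2]>90)&(u>12)&(u<115)&(abs(v)<50)&(w<20)&(w>-35)
    if k.sum()>30:
        A=np.c_[u[k],v[k],np.ones(k.sum())]; co=np.linalg.lstsq(A,w[k],rcond=None)[0]
        print(c,'tongue top',k.sum(),'u',np.percentile(u[k],[1,99]),'v',np.percentile(v[k],[1,99]),'w',w[k].mean(),'slopes',co,cv2.minAreaRect(np.c_[u,v][k].astype(np.float32)))
cv2.imwrite('pics/held.png',np.hstack(ims)[:,:,::-1])
```

```text
[ 504.83674029 -139.81845098  114.55881586] [-3.14028938e+00 -4.82146971e-04  1.64536113e+00] [-0.0123231   0.34544668 -1.1032655 ] 0.1063904190998489
side 147 264
side tongue top 276 u [13.33217647 92.67320183] v [-30.87379288  37.86249801] w -11.526488474056137 slopes [ -0.0243693   -0.01065085 -10.12516206] ((52.779998779296875, 0.19269180297851562), (79.94389343261719, 78.32279205322266), 0.06211632117629051)
top 169 309
top tongue top 45 u [56.12024781 94.57356869] v [18.86453357 34.29485976] w -9.863992839941243 slopes [-0.01262475 -0.02692295 -8.08872205] ((74.808837890625, 26.315898895263672), (39.810157775878906, 15.939655303955078), 0.2588130831718445)
```

View pics/held.png

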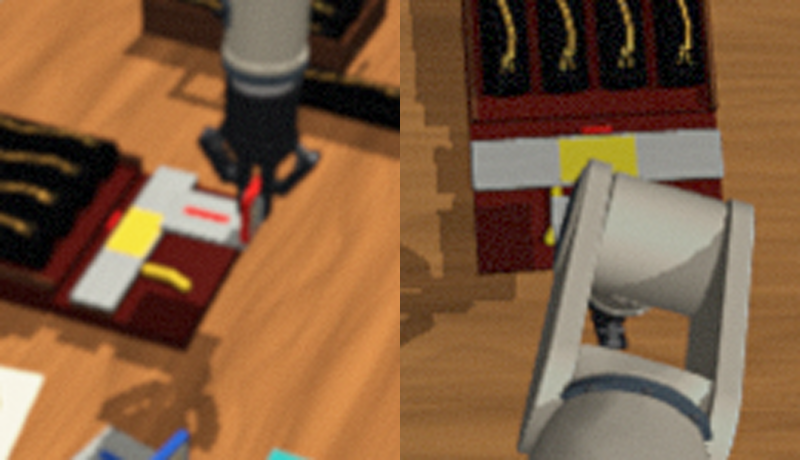

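Both views show the red holder held flat, with its tongue pointing at the slot, still about 20 mm left of centre (side tongue at (190,213)).

{"op": "move_arm", "data": {"increments": [{"tx":-1.2,"ty":0.6,"tz":0,"rx":0,"ry":0,"rz":0,"gripper":-1},{"tx":-1.1,"ty":0.6,"tz":0,"rx":0,"ry":0,"rz":0,"gripper":-1},{"tx":0,"ty":0,"tz":1.5,"rx":0,"ry":0,"rz":0,"gripper":-1},{"tx":0,"ty":0,"tz":2,"rx":0,"ry":0,"rz":0,"gripper":-1},{"tx":0,"ty":0,"tz":2,"rx":0,"ry":0,"rz":0,"gripper":-1},{"tx":0,"ty":0,"tz":1.2,"rx":0,"ry":0,"rz":0,"gripper":-1},{"tx":0,"ty":0,"tz":0,"rx":0,"ry":0,"rz":0,"gripper":-1},{"tx":0,"ty":0,"tz":0,"rx":0,"ry":0,"rz":0,"gripper":-1}]}}

```text
clock: 9.1
eef_pos: [519.5, -162.5, 48.5]
tcp_rot: [3.141, 0.0, 1.642]
contact_force: [0.4, 0.3, -0.3]
opening: 0.106
```

```bash
cat > look.py <<'E'
from h import *
import sys
n=sys.argv[1]
s=r.sense();T=s['eef_pos'];print(T,s['tcp_rot'],s['contact_force'],s['opening'])
M=np.array([624.5,-153.8]); Y=.072; C,S_=np.cos(Y),np.sin(Y)
ims=[]
for c in('side','top'):
    p,d=r.grab_frame(c); np.savez(f'{c}{n}.npz',p=p,d=d)
    a,b=[int(x) for x in proj(c,[590,-155,40])]
    ims.append(cv2.resize(p[a-45:a+45,b-40:b+40],(400,450),interpolation=cv2.INTER_CUBIC)); print(c,a,b)
    P,rr,cc=cloud(c,d); hsv=cv2.cvtColor(p,cv2.COLOR_RGB2HSV)[rr,cc].astype(int)
    q=P[:,:2]-M; u=q[:,0]*C+q[:,1]*S_; v=-q[:,0]*S_+q[:,1]*C
    zt=T[2]-10
    k=(hsv[:,1]<80)&(hsv[:,2]>80)&(u>-100)&(u<-2)&(abs(v)<55)&(abs(P[:,2]-zt)<14)
    if k.sum()>20:
        f=np.array([at_z(c,x,y,zt)[:2] for x,y in zip(rr[k],cc[k])])-M; f=np.c_[f[:,0]*C+f[:,1]*S_,-f[:,0]*S_+f[:,1]*C]
        print(c,'tongue in slot frame',k.sum(),'u',np.percentile(f[:,0],[1,99]),'v',np.percentile(f[:,1],[2,98]),'z',np.median(P[k,2]),cv2.minAreaRect(f.astype(np.float32)))
    ye=(hsv[:,0]>20)&(hsv[:,0]<36)&(hsv[:,1]>140)&(hsv[:,2]>100)&(u>-70)&(u<60)&(abs(v)<70)
    l=ye&(u>0); g=ye&(u<-3)&(u>-34)
    print(' patch u',np.percentile(u[l],[2,98]),'v',np.percentile(v[l],[2,98]),'guides +',v[g&(v>0)].mean() if (g&(v>0)).any() else None,'-',v[g&(v<0)].mean() if (g&(v<0)).any() else None)
    rd=((hsv[:,0]<6)|(hsv[:,0]>174))&(hsv[:,1]>150)&(hsv[:,2]>130)&(u>45)&(u<80)&(abs(v)<30)
    print(' pointer u',u[rd].mean() if rd.any() else None,rd.sum())
cv2.imwrite(f'pics/look{n}.png',np.hstack(ims)[:,:,::-1])
E
python3 look.py 3
```

```text
[ 519.46638731 -162.48647493   48.50299623] [3.14146638e+00 6.43668519e-05 1.64242530e+00] [ 0.43008834  0.30588702 -0.33168066] 0.10591061049944184
side 150 258
side tongue in slot frame 274 u [-96.16242875 -13.4313891 ] v [-32.01407611  40.71727578] z 36.46542776050705 ((-54.904624938964844, 4.280387878417969), (85.3628158569336, 76.78865814208984), 3.204047203063965)
 patch u [ 5.72317286 53.20159799] v [-36.54076419  35.54415027] guides + 44.60260419258757 - None
 pointer u 57.819556802223225 11
top 163 308
top tongue in slot frame 69 u [-66.36621355 -11.37100574] v [15.30512669 33.97104718] z 39.559029752802054 ((-37.01005554199219, 31.723472595214844), (20.439552307128906, 59.60548400878906), 70.2962875366211)
 patch u [ 6.31847888 44.56828548] v [-36.5427333   36.90373768] guides + 44.429789014230344 - None
 pointer u 56.5133408855115 16
```

View pics/look3.png

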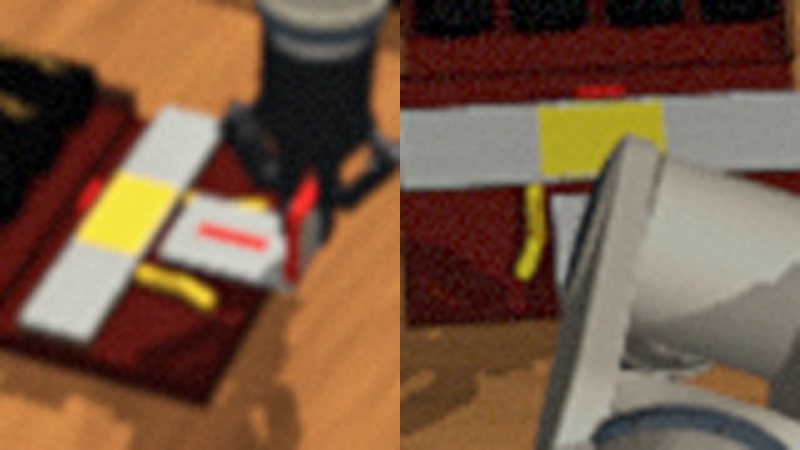

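Side view: the tongue (front edge at about (170,225)) lies between the two guides, just before the yellow patch. Top view: its left edge (557,200) is clear inside the left guide (535,200). Now lowering onto the sill by feel.

{"op": "move_arm", "data": {"increments": [{"tx":0,"ty":0,"tz":0.5,"rx":0,"ry":0,"rz":0,"gripper":-1},{"tx":0,"ty":0,"tz":0.4,"rx":0,"ry":0,"rz":0,"gripper":-1},{"tx":0,"ty":0,"tz":0.2,"rx":0,"ry":0,"rz":0,"gripper":-1},{"tx":0,"ty":0,"tz":0,"rx":0,"ry":0,"rz":0,"gripper":-1},{"tx":0,"ty":0,"tz":0,"rx":0,"ry":0,"rz":0,"gripper":-1}], "squeeze": 100}}

```text
clock: 9.7
eef_pos: [519.0, -162.0, 37.2]
tcp_rot: [-3.141, -0.0, 1.643]
contact_force: [-0.2, -0.1, -1.1]
opening: 0.103
```

{"op": "move_arm", "data": {"increments": [{"tx":0,"ty":0,"tz":0.1,"rx":0,"ry":0,"rz":0,"gripper":-1},{"tx":0,"ty":0,"tz":0,"rx":0,"ry":0,"rz":0,"gripper":-1}]}}

```text
clock: 9.9
eef_pos: [519.0, -162.1, 36.3]
tcp_rot: [3.142, 0.0, 1.642]
contact_force: [0.8, -0.0, 0.2]
opening: 0.097
```

{"op": "move_arm", "data": {"increments": [{"tx":0,"ty":0,"tz":0.05,"rx":0,"ry":0,"rz":0,"gripper":-1},{"tx":0,"ty":0,"tz":0,"rx":0,"ry":0,"rz":0,"gripper":-1}]}}

```text
clock: 10.1
eef_pos: [519.1, -162.1, 35.9]
tcp_rot: [3.141, 0.0, 1.642]
contact_force: [-0.6, 0.7, 1.2]
opening: 0.103
```

{"op": "move_arm", "data": {"increments": [{"tx":0,"ty":0,"tz":0.05,"rx":0,"ry":0,"rz":0,"gripper":-1},{"tx":0,"ty":0,"tz":0,"rx":0,"ry":0,"rz":0,"gripper":-1}]}}

```text
clock: 10.3
eef_pos: [519.0, -162.1, 35.9]
tcp_rot: [3.141, 0.0, 1.642]
contact_force: [-3.4, 0.7, 7.3]
opening: 0.103
```

{"op": "move_arm", "data": {"increments": [{"tx":0,"ty":0.3,"tz":-0.03,"rx":0,"ry":0,"rz":0,"gripper":-1},{"tx":0,"ty":0.3,"tz":0,"rx":0,"ry":0,"rz":0,"gripper":-1},{"tx":0,"ty":0.3,"tz":0,"rx":0,"ry":0,"rz":0,"gripper":-1},{"tx":0,"ty":0.3,"tz":0,"rx":0,"ry":0,"rz":0,"gripper":-1},{"tx":0,"ty":0.3,"tz":0,"rx":0,"ry":0,"rz":0,"gripper":-1}]}}

```text
clock: 10.8
eef_pos: [533.6, -161.0, 35.9]
tcp_rot: [-3.141, -0.0, 1.643]
contact_force: [-4.5, -0.5, 7.8]
opening: 0.104
```

{"op": "move_arm", "data": {"increments": [{"tx":0,"ty":0.3,"tz":0,"rx":0,"ry":0,"rz":0,"gripper":-1},{"tx":0,"ty":0.3,"tz":0,"rx":0,"ry":0,"rz":0,"gripper":-1},{"tx":0,"ty":0.3,"tz":0,"rx":0,"ry":0,"rz":0,"gripper":-1},{"tx":0,"ty":0.3,"tz":0,"rx":0,"ry":0,"rz":0,"gripper":-1},{"tx":0,"ty":0.3,"tz":0,"rx":0,"ry":0,"rz":0,"gripper":-1}]}}

```text
clock: 11.3
eef_pos: [548.5, -159.9, 35.9]
tcp_rot: [-3.141, -0.0, 1.643]
contact_force: [-5.7, 0.3, 8.7]
opening: 0.103
```

{"op": "move_arm", "data": {"increments": [{"tx":0,"ty":0.2,"tz":-0.04,"rx":0,"ry":0,"rz":0,"gripper":-1},{"tx":0,"ty":0.2,"tz":0,"rx":0,"ry":0,"rz":0,"gripper":-1},{"tx":0,"ty":0.1,"tz":0,"rx":0,"ry":0,"rz":0,"gripper":-1}]}}

```text
clock: 11.6
eef_pos: [554.0, -159.5, 35.9]
tcp_rot: [-3.141, -0.0, 1.643]
contact_force: [-2.7, 0.2, 3.6]
opening: 0.103
```

{"op": "move_arm", "data": {"increments": [{"tx":0,"ty":0.1,"tz":0,"rx":0,"ry":0,"rz":0,"gripper":-1},{"tx":0,"ty":0.1,"tz":0,"rx":0,"ry":0,"rz":0,"gripper":-1}]}}

```text
clock: 11.8
eef_pos: [555.9, -159.4, 36.0]
tcp_rot: [-3.141, -0.0, 1.643]
contact_force: [-1.3, -0.3, 1.0]
opening: 0.108
```

{"op": "move_arm", "data": {"increments": [{"tx":0,"ty":0.1,"tz":0,"rx":0,"ry":0,"rz":0,"gripper":-1},{"tx":0,"ty":0.1,"tz":0,"rx":0,"ry":0,"rz":0,"gripper":-1},{"tx":0,"ty":0.1,"tz":0,"rx":0,"ry":0,"rz":0,"gripper":-1}]}}

```text
clock: 12.1
eef_pos: [558.4, -159.1, 35.9]
tcp_rot: [-3.14, -0.0, 1.643]
contact_force: [-6.9, -1.0, 7.6]
opening: 0.097
```

{"op": "move_arm", "data": {"increments": [{"tx":0,"ty":0.1,"tz":0,"rx":0,"ry":0,"rz":0,"gripper":-1},{"tx":0,"ty":0.1,"tz":0,"rx":0,"ry":0,"rz":0,"gripper":-1},{"tx":0,"ty":0.1,"tz":0,"rx":0,"ry":0,"rz":0,"gripper":-1}]}}

```text
clock: 12.4
eef_pos: [560.1, -158.9, 35.9]
tcp_rot: [-3.138, -0.001, 1.642]
contact_force: [-10.3, -1.8, 9.0]
opening: 0.102
```

{"op": "move_arm", "data": {"increments": [{"tx":0,"ty":0.1,"tz":-0.03,"rx":0,"ry":0,"rz":0,"gripper":-1},{"tx":0,"ty":0.1,"tz":0,"rx":0,"ry":0,"rz":0,"gripper":-1},{"tx":0,"ty":0.1,"tz":0,"rx":0,"ry":0,"rz":0,"gripper":-1}]}}

```text
clock: 12.7
eef_pos: [562.8, -158.7, 36.0]
tcp_rot: [-3.138, -0.001, 1.642]
contact_force: [-9.7, -1.6, 8.0]
opening: 0.103
```

{"op": "move_arm", "data": {"increments": [{"tx":0,"ty":0.1,"tz":0,"rx":0,"ry":0,"rz":0,"gripper":-1},{"tx":0,"ty":0.1,"tz":0,"rx":0,"ry":0,"rz":0,"gripper":-1},{"tx":0,"ty":0.1,"tz":0,"rx":0,"ry":0,"rz":0,"gripper":-1}]}}

```text
clock: 13.0
eef_pos: [565.2, -158.5, 36.0]
tcp_rot: [-3.137, -0.001, 1.642]
contact_force: [-13.1, -1.8, 9.0]
opening: 0.105
```

```bash
python3 look.py 4; python3 -c "
from h import *
s=r.sense();print(s['tcp_rot'],s['contact_force'],s['wrist_torque'])"
```

```text
[ 565.18484656 -158.50543002   36.02524302] [-3.13651846e+00 -9.72281984e-04  1.64246752e+00] [-13.08864921  -1.82771414   8.95636756] 0.10513268612012693
side 150 258
side tongue in slot frame 135 u [-62.18860771  -2.40981364] v [-31.19453391  39.00400988] z 24.325151195547424 ((-30.329559326171875, 4.075138092041016), (65.76061248779297, 75.21585083007812), 0.43780699372291565)
 patch u [ 6.11177449 58.03100272] v [-39.5535607   35.37562347] guides + 45.539238482265006 - -46.85575744071378
 pointer u 62.861875417317584 21
top 163 308
 patch u [ 4.68392709 43.95273486] v [18.99315726 37.88551503] guides + 44.33433341170506 - None
 pointer u 62.99492485503141 3
[-3.13671506e+00 -9.49506261e-04  1.64243563e+00] [-11.67187659  -2.3355545    8.03107795] [-0.33242044  1.36645371 -0.11560388]
```

View pics/look4.png

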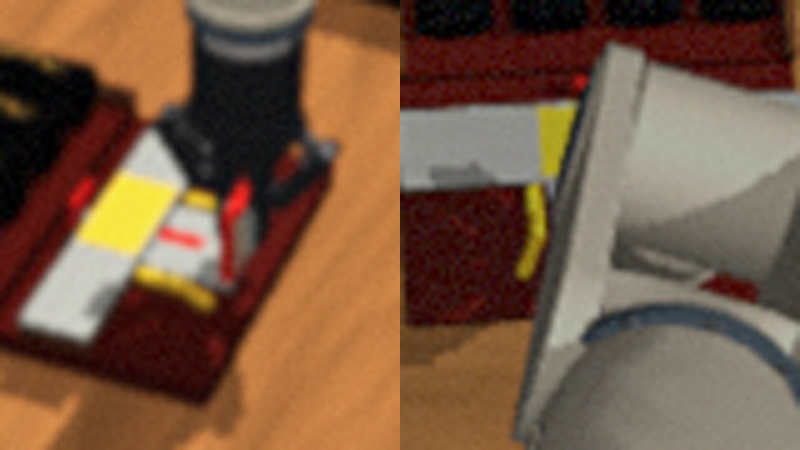

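Side view: the tongue is under the lip between the guides, and the red pointer (82,192) has moved back about 6 mm. The bar is roughly half way, so I keep pressing slowly.

{"op": "move_arm", "data": {"increments": [{"tx":0,"ty":0.1,"tz":-0.02,"rx":0,"ry":0,"rz":0,"gripper":-1},{"tx":0,"ty":0.1,"tz":0,"rx":0,"ry":0,"rz":0,"gripper":-1},{"tx":0,"ty":0.1,"tz":0,"rx":0,"ry":0,"rz":0,"gripper":-1}]}}

```text
clock: 13.4
eef_pos: [567.7, -158.3, 36.1]
tcp_rot: [-3.136, -0.001, 1.642]
contact_force: [-13.9, -3.5, 11.3]
opening: 0.106
```

{"op": "move_arm", "data": {"increments": [{"tx":0,"ty":0.1,"tz":0,"rx":0,"ry":0,"rz":0,"gripper":-1},{"tx":0,"ty":0,"tz":0,"rx":0,"ry":0,"rz":0,"gripper":-1}]}}

```text
clock: 13.6
eef_pos: [568.6, -158.3, 36.1]
tcp_rot: [-3.135, -0.001, 1.642]
contact_force: [-13.9, -2.6, 9.2]
opening: 0.103
```

{"op": "move_arm", "data": {"increments": [{"tx":0,"ty":0.1,"tz":0,"rx":0,"ry":0,"rz":0,"gripper":-1},{"tx":0,"ty":0,"tz":0,"rx":0,"ry":0,"rz":0,"gripper":-1}]}}

```text
clock: 13.8
eef_pos: [569.4, -158.2, 36.1]
tcp_rot: [-3.135, -0.001, 1.643]
contact_force: [-14.7, -3.1, 10.1]
opening: 0.105
```

{"op": "move_arm", "data": {"increments": [{"tx":0,"ty":0,"tz":0,"rx":-0.2,"ry":0,"rz":0,"gripper":-1},{"tx":0,"ty":0,"tz":0,"rx":-0.2,"ry":0,"rz":0,"gripper":-1},{"tx":0,"ty":0,"tz":0,"rx":0,"ry":0,"rz":0,"gripper":-1}]}}

```text
clock: 14.1
eef_pos: [569.5, -158.2, 35.9]
tcp_rot: [3.141, -0.001, 1.643]
contact_force: [-12.1, -2.8, 7.8]
opening: 0.103
```

{"op": "move_arm", "data": {"increments": [{"tx":0,"ty":0.1,"tz":0,"rx":0,"ry":0,"rz":0,"gripper":-1},{"tx":0,"ty":0,"tz":0,"rx":0,"ry":0,"rz":0,"gripper":-1}]}}

```text
clock: 14.3
eef_pos: [569.7, -158.2, 35.9]
tcp_rot: [-3.141, -0.001, 1.643]
contact_force: [-15.8, -4.1, 11.2]
opening: 0.102
```

{"op": "move_arm", "data": {"increments": [{"tx":0,"ty":0.05,"tz":0,"rx":0,"ry":0,"rz":0,"gripper":-1},{"tx":0,"ty":0,"tz":0,"rx":0,"ry":0,"rz":0,"gripper":-1}]}}

```text
clock: 14.5
eef_pos: [570.0, -158.1, 35.9]
tcp_rot: [-3.14, -0.001, 1.643]
contact_force: [-15.8, -3.5, 12.0]
opening: 0.101
```

{"op": "move_arm", "data": {"increments": [{"tx":0,"ty":0.05,"tz":0,"rx":0,"ry":0,"rz":0,"gripper":-1},{"tx":0,"ty":0,"tz":0,"rx":0,"ry":0,"rz":0,"gripper":-1}]}}

```text
clock: 14.7
eef_pos: [570.3, -158.1, 35.9]
tcp_rot: [-3.14, -0.001, 1.643]
contact_force: [-17.4, -3.5, 13.6]
opening: 0.104
```

{"op": "move_arm", "data": {"increments": [{"tx":0,"ty":0,"tz":-0.05,"rx":0,"ry":0,"rz":0,"gripper":-1},{"tx":0,"ty":0.05,"tz":0,"rx":0,"ry":0,"rz":0,"gripper":-1},{"tx":0,"ty":0,"tz":0,"rx":0,"ry":0,"rz":0,"gripper":-1}]}}

```text
clock: 15.0
eef_pos: [570.4, -158.0, 36.0]
tcp_rot: [-3.139, -0.002, 1.643]
contact_force: [-17.6, -5.1, 9.6]
opening: 0.103
```

{"op": "move_arm", "data": {"increments": [{"tx":0,"ty":0.05,"tz":0,"rx":0,"ry":0,"rz":0,"gripper":-1},{"tx":0,"ty":0,"tz":0,"rx":0,"ry":0,"rz":0,"gripper":-1}]}}

```text
clock: 15.2
eef_pos: [570.3, -158.0, 36.0]
tcp_rot: [-3.138, -0.002, 1.643]
contact_force: [-19.6, -4.7, 11.0]
opening: 0.106
```

```bash
python3 look.py 5; python3 -c "
from h import *
F=[(lambda s:np.r_[s['contact_force'],s['eef_pos']])((r.grab_frame('side'),r.sense())[1]) for _ in range(5)]
print(np.mean(F,0))"
```

```text
[ 570.34073352 -158.03447382   35.97810688] [-3.13821046e+00 -1.75185208e-03  1.64268570e+00] [-19.57598218  -4.72386634  11.01891435] 0.10550176472469519
side 150 258
side tongue in slot frame 116 u [-53.67603745   1.53768191] v [-31.76195539  38.7488209 ] z 23.724347898345798 ((-17.579391479492188, 9.82938003540039), (46.65749740600586, 88.0721435546875), 24.598464965820312)
 patch u [ 5.13674202 58.75052658] v [-41.9501903   34.42536493] guides + 46.9984014021963 - -45.55119872575737
 pointer u 68.65216417059207 23
top 163 308
 patch u [ 6.38246817 44.05178617] v [21.08581927 38.3653535 ] guides + 44.188253509484696 - None
 pointer u 66.90272925322215 2
[ -19.80854507   -5.34198363   10.98990671  570.37794115 -158.04147345
   35.98100624]
```

View pics/look5.png

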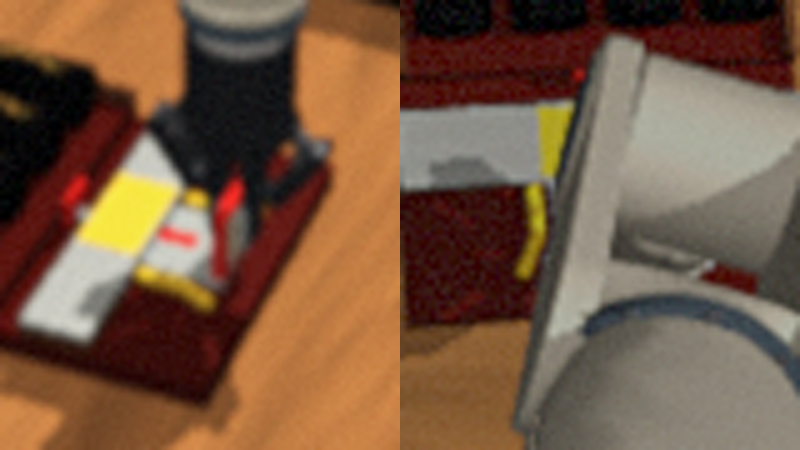

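{"op": "move_arm", "data": {"increments": [{"tx":-0.04,"ty":0,"tz":0,"rx":-0.2,"ry":0,"rz":0,"gripper":-1},{"tx":0,"ty":0,"tz":0,"rx":0,"ry":0,"rz":0,"gripper":-1},{"tx":0,"ty":0,"tz":0,"rx":0,"ry":0,"rz":0,"gripper":-1}]}}

```text
clock: 15.85
eef_pos: [570.4, -158.0, 35.9]
tcp_rot: [3.141, -0.002, 1.643]
contact_force: [-18.7, -2.2, 10.8]
opening: 0.103
```

```bash
python3 look.py 6 | grep -A3 -E "^side t|^\[| pointer"
python3 - <<'E'
from h import *
s=r.sense();print(s['clock'],s['eef_pos'],s['contact_force'],s['tcp_rot'])
print(r.sign_off())
E
```

```text
[ 570.39962923 -158.04717004   35.91196288] [ 3.14142115e+00 -2.24770284e-03  1.64256672e+00] [-18.73946207  -2.24980347  10.7615161 ] 0.10290118145107335
side 150 258
side tongue in slot frame 118 u [-53.61203171  -2.87411798] v [-31.78556751  38.62419413] z 24.3403977318242 ((-29.793428421020508, 3.9329681396484375), (54.24168395996094, 75.13255310058594), 0.2860743999481201)
 patch u [ 5.60688368 57.86157094] v [-40.03045844  35.72996375] guides + 46.7122711955466 - -44.570602130699804
 pointer u 68.73912790993842 22
top 163 308
 patch u [ 4.90669487 44.09501341] v [20.24919074 38.19703454] guides + 44.12393534855803 - None
 pointer u 67.65733223639052 4
15.95 [ 570.41950564 -158.01896981   35.9135446 ] [-18.37475839  -2.61071827  11.66764245] [ 3.14141451e+00 -2.23587928e-03  1.64267602e+00]
the job is handed in; nothing more can be done
None
```

I gripped the red holder by its upright, set it on the sill between the guides and slid the tongue under the lip. It pushed the sprung bar back to its stop, and I handed in at 15.95 s, still gripping and pressing.

**Fully home:**
- The TCP stopped advancing at x ≈ 570.4 mm while the push rose to about 19 N.
- The pointer had moved 11 to 11.5 mm, against a nominal 12 mm and within the cameras' accuracy. The top view showed only a few pixels of it.

**Flat and square:** tilt is about 0.002 rad. Yaw matches the measured rack direction to within the measurement, about 0.005 rad.

**Not settled:**
- The two cameras disagreed on how well the tongue is centred. Before it went in, the side view put it about 4 mm left of centre and the top view about 1 mm right. At the end only the side view could measure it, and it still read about 3.5 mm left.
- I relieved the small sideways force from roughly 4 N to 1 N.

The arm's path stayed clear of the blue holder and everything else on the bench. I did not re-measure those things at the end.

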